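Rock the ball sorter's gate over and feed the green tray

TASK

The three white mill balls waiting on the ramp would run to the red tray. Press down the raised end of the seesaw gate so that it rocks over and leans fully towards the green tray, and only then push the blue flag of the stop slide aside (towards the red tray's side), so that all three balls roll down the other chute into the green tray. Only press and push: do not touch or lift the balls, let none go anywhere else, and leave the other things on the bench alone.

Things in the scene. Friction and masses are not known exactly. Their poses are not given: they have to be found in the camera images.
- sorter: Ball sorter, fixed to the bench: wooden base board 320 x 600 x 12 mm carrying ramp, seesaw gate, two chutes and two trays. Origin on the bench surface straight below the middle of the gate. Its x axis points away from the robot, up the feed ramp (ramp at x 32 to 165 mm, y within 22 mm, side walls up to 190 mm high); its y axis points along the gate to the red tray; the green tray lies on the -y side. Highest fixed part about 200 mm above the bench.
- gate (a joint): Tilt of the seesaw gate (rad), an aluminium trough 60 x 200 mm pivoted at its middle, 130 mm above the bench, about the sorter's x axis. Stops at -0.26 (leaning to the red tray, as at the start, green end raised) and +0.26 (leaning to the green tray). A brass weight above the pivot (top 198 mm above the bench) makes it tip over by itself past the middle and stay; about 1 N on a pad rocks it.
- green_pad (a point): Centre of the top face of the yellow press pad (56 x 46 x 6 mm, edges along the gate) at the gate's green end, on the robot's side of the trough; about 186 mm above the bench when raised, 146 mm when fully down. It is the one to press, straight down. Moves with the gate.
- red_pad (a point): The same for the yellow pad at the gate's red end, which is down at the start.
- slide (a joint): Position of the stop slide (m): 0 to 0.006 shut (start), 0.05 fully open. Moves along the sorter's +y; the balls get through from about 0.04. Friction about 1 N; stays where it is left.
- flag_top (a point): Middle of the top edge of the slide's upright blue flag, 26 mm (along sorter x) x 8 mm (along y) and 52 mm high, nearly upright, about 232 mm above the bench; free all round in its upper 45 mm. Push its -y face towards sorter +y. Moves with the slide.
- green_tray_in (a point): Middle of the inner floor of the green tray, 112 x 102 mm inside, 75 mm deep (45 mm at the chute). Axes as the sorter's.
- red_tray_in (a point): The same for the red tray at the other end of the sorter.
- ball1_center (a point): Centre of a white porcelain mill ball, 28 mm diameter, 35 g, first in the queue on the ramp behind the slide.
- ball2_center (a point): Centre of the second ball in the queue, the same.
- ball3_center (a point): Centre of the third ball in the queue, the same.
- ball1: First mill ball (as a body; same place as its centre, within 14 mm).
- ball2: Second mill ball, likewise.
- ball3: Third mill ball, likewise.
- cup: Blue ceramic cup, 72 mm across, 80 mm high, standing on the sorter's board left of the ramp (leave alone). Origin under its foot.
- jar: Glass jar with orange cap, 64 mm across, 75 mm high, on the sorter's board right of the ramp (leave alone). Origin under its foot.
- brush: Brush, 190 mm long, lying on the front of the sorter's board, below the gate's green end (leave alone). Origin at its underside.
- bottle: Amber bottle with green cap, 70 mm across, 220 mm high, on the bench (leave alone). Origin under its foot.
- can: Metal can, 76 mm across, 110 mm high, on the bench (leave alone). Origin under its foot.
- screwdriver: Yellow-handled screwdriver lying on the bench (leave alone). Origin at its underside.
- block: Cork sanding block 100 x 60 x 30 mm lying on the front of the sorter board, towards the red tray (leave alone). Origin at its underside.

How it is judged:
By the outcome, as a careful person would: the job done as asked, in the order asked, and still so for the second after the job is handed in, with the robot touching nothing.
It also fails if it takes over 38 s, if anything falls off the work surface, if the arm or the gripper's body presses on something with over 40 N, if the wrist force passes 120 N, or if a joint passes its speed limit or range.

ROBOT

A 6-joint arm with a two-finger parallel gripper is mounted at the origin on the work surface. World frame = base frame: x ahead of the robot, y to its left, z up, the work surface at z = 0. Lengths are in m, angles in degrees, forces in N, time in s.
With the tool pointing down it reaches from about 0.375 to 0.9 m from the base axis. Payload 3.1 kg.
Tool frame: the origin (TCP) lies between the finger pads; the fingertips stand bot.tip_extent ahead of it and the grasp point (between the pads) lies 2 mm behind it (bot.tip_extent is the distance from the TCP to the fingertips, in m); z points along the fingers, y is the direction in which the jaws open and shut (so a half turn about z gives the same grasp; the last joint's range is limited). The gripper opens to 87 mm and grips with 3 to 60 N. Pads are 19 mm wide; open, the fingers measure 117 mm over their backs; the gripper's body (75 mm by 190 mm) begins 51 mm behind the grasp point.
Start: joints at [65.518, 30.224, 82.088, -0, 67.689, -10.227], TCP at [0.154, 0.606, 0.24] pointing down, gripper open.
Joint ranges: [-176.69, 176.69], [-43.24, 126.21], [12.49, 139.97], [-82, 262], [0, 151.66], [-163.58, 163.58]. Speed limits (degrees/s): [159.86, 159.86, 180, 180, 180, 180].

INTERFACE

Orientations are given as a 3x3 rotation matrix whose columns are the frame's x, y, z axes.
In Python, from rig import bot, imaging, recognise, masks_of, mark_of gives the robot as it stands.
- The arm moves only by the tool send_rows, never from a script. Its argument "plan" is a list that holds one entry, the list of rows, each a list of 5 numbers: the shift along the world's x, y, z normalised to -1 to 1, where 1 is 0.03 m, then the turn about the world's z normalised to -1 to 1, where 1 is 0.1 rad, then the closure, from -1 (fully open) to 1 (shut). A call has 1 to 20 rows; each row shifts and turns the commanded pose from where the row before left it; what a row does not reach is not made up. A row lasts 1/10 s, in which the tool goes at most 50 mm and 8.59 degrees, less where a joint would pass 70% of its speed; a pose out of reach is approached as far as the arm can. A call with a number of a shift or a turn outside -1 to 1 is refused whole. A call with a gripper value outside its range is refused whole. The fingers move at their own pace and stop on an object; the grip force is fixed at half the most. Time passes only in rows, so rows that do not move let the fingers close. It gives the time, the measured TCP pose, the force and the opening at its end, in the units of the state.
- bot.read_state(): the state, without advancing time (a new reading comes with each control period).
- imaging.capture(name): name is "scene" or "top" or "wrist"; returns a dict with "img" (384x512x3 uint8, blue, green, red), "mtx" (3x3 intrinsics, pixels), "pose" (4x4, takes a point from camera to world coordinates); the wrist camera has in their place "T_tool_cam" (4x4, takes a point from camera to tool coordinates, whose origin is the TCP and whose axes are the flange's). Camera axes: x right, y down, z forward; pixel columns grow to the right and rows downward; lengths in m; the calibration is good to about 2 mm. The wrist camera is an equidistant fisheye: a pixel r from the principal point sees the ray r / f radians off the axis. A picture is of the moment at which its call begins: read the wrist's pose just before it. There is no depth.
- bot.hand_in(): hands the job in, once; it reports no verdict.
Trained networks look in the newest picture that a camera, given by its name, has taken for a name from the list of things; names that differ only in an ending like _2 or _b are one class to them, and where a whole thing is asked for, a point or a joint stands for the part that bears it (a point fixed in the world has none). Each returns a list of dicts, best first, with "conf" (0 to 1); they miss things now and then, are a little off and sometimes report something else, mostly with a low value. They report only what shows in the picture. A call takes as long as a camera call.
- recognise(camera, target): "at" ([x, y, z] in m, in world coordinates, good to about 4 mm: the middle of the surface that is visible of it).
- masks_of(camera, target): "region" (384x512 bool, what is visible of it).
- mark_of(camera, target): "at" ([x, y, z] in m, in world coordinates, good to about 4 mm: a listed point, or the origin of a listed thing).
The state is a dict: "time_s": time; "joint_positions": joint angles; "qvel": joint speeds; "tau": joint torques, N m; "position": TCP position; "tcp_rot": TCP orientation; "force": force on the tool from outside, world axes, zero at the start; "moment": the same for the moment, N m; "opening": opening from 0.0 (shut) to 1.0 (fully open).
Only numpy, scipy, OpenCV 4.12 (cv2) and the standard library are available. Lean on these libraries where they do the work, as an engineer would, in place of code of your own. Each camera call takes 0.05 s, during which the arm holds its last target.

## Working session

There is one attempt and no reset: what is moved stays moved. The work goes in short steps, Python scripts to look and compute and a tool call to move; the robot and the scene stay as the last step left them, time stands still between calls to the robot, and variables do not carry over. Pictures are saved under pics/ and viewed, and the job is handed in when it is done.

Besides the shell and the picture viewer there is one more tool, called after "Call:" by a JSON object that holds its "fn" and its "kwargs", one argument or row to a line. send_rows: Moves the arm, as the interface text tells. Its arguments: {"type":"object","properties":{"plan":{"type":"array"}},"required":["plan"]}

```bash
mkdir -p pics; ls; python3 - <<'E'
from rig import bot, imaging, recognise, masks_of, mark_of
import cv2, numpy as np
print(bot.read_state(), bot.tip_extent)
for c in ["scene","top"]:
    d=imaging.capture(c); cv2.imwrite(f"pics/{c}0.png",d["img"])
    for n in ["sorter","green_pad","red_pad","flag_top","green_tray_in","red_tray_in","ball1_center","ball2_center","ball3_center","bottle","can","cup","jar"]:
        r=mark_of(c,n); print(c,n,[(np.round(q["at"],4).tolist(),round(q["conf"],2)) for q in r[:2]])
print(bot.read_state()["time_s"])
E
```

```text
pics
{'time_s': 0.0, 'joint_positions': array([ 6.55182872e+01,  3.02795319e+01,  8.21566208e+01,  4.06508700e-05,
        6.76903003e+01, -1.02246541e+01]), 'qvel': array([ 0.03926677, -0.01958537, -0.023765  , -0.07911049, -0.00792471,
        0.03794087]), 'tau': array([ 1.34028818e-05, -4.40042746e+01, -1.76590151e+01,  6.33536372e-02,
        5.83273871e-02, -1.83870620e-04]), 'position': array([0.15356695, 0.60511293, 0.23856424]), 'tcp_rot': array([[-9.69200331e-01,  2.46271967e-01, -9.15191695e-04],
       [ 2.46273355e-01,  9.69198329e-01, -2.00832072e-03],
       [ 3.92409168e-04, -2.17185243e-03, -9.99997565e-01]]), 'force': array([-0.52344632, -0.45074569, -0.07019483]), 'moment': array([-0.03224228,  0.00941813,  0.01410606]), 'opening': 1.0025754400098388} 0.017
scene sorter [([0.5132, -0.1102, 0.001], 0.94)]
scene green_pad [([0.4618, -0.1824, 0.1847], 0.82), ([0.607, -0.1046, 0.1509], 0.35)]
scene red_pad [([0.4439, -0.0307, 0.1478], 0.57)]
scene flag_top [([0.5503, -0.1072, 0.2298], 0.71)]
scene green_tray_in [([0.5329, -0.3384, 0.02], 0.9), ([0.5518, -0.1046, 0.2301
[... 694 characters left out ...]
[([0.4442, -0.0282, 0.1466], 0.84)]
top flag_top [([0.5502, -0.1008, 0.2306], 0.6), ([0.4457, -0.0274, 0.1449], 0.21)]
top green_tray_in [([0.5359, -0.3401, 0.0158], 0.58)]
top red_tray_in [([0.4961, 0.1222, 0.0166], 0.8), ([0.634, -0.0977, 0.1682], 0.68)]
top ball1_center []
top ball2_center [([0.6081, -0.102, 0.1679], 0.55), ([0.5824, -0.0978, 0.1651], 0.37)]
top ball3_center [([0.6363, -0.0988, 0.1694], 0.41), ([0.465, 0.5074, -0.0047], 0.4)]
top bottle [([0.45, -0.5177, -0.0005], 0.87), ([0.4923, 0.1248, 0.0168], 0.42)]
top can [([0.5657, -0.5366, -0.0014], 0.82)]
top cup [([0.6202, 0.0447, 0.0141], 0.92), ([0.4266, -0.2223, 0.0126], 0.54)]
top jar [([0.6385, -0.2091, 0.0152], 0.61)]
1.4
```

View pics/scene0.png

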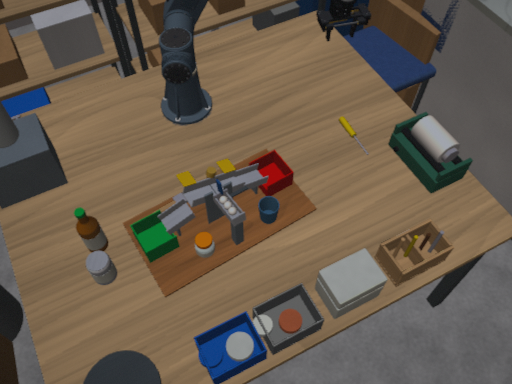

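View pics/top0.png

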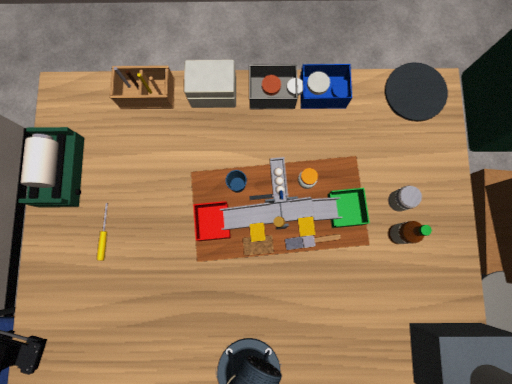

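The sorter is yawed about +4.8°. The pad, flag and tray positions fit the given geometry: pad heights are 188 and 147 mm, and the flag top is at 230 mm. In the top picture the gate runs from red tray (210,222) to green tray (350,208). The raised green pad is at (306,226) and the flag at about (281,195). I'll shut the gripper, rise, turn the jaw axis along the gate and approach.

Call:
{"fn": "send_rows", "kwargs": {
  "plan": [
    [[0, 0, 1, 0.4, 1], [0.5, -1, 0.5, 0.4, 1], [1, -1, 0, 0.5, 1], [1, -1, 0, 0.5, 1], [1, -1, 0, 0.5, 1], [1, -1, 0, 0.5, 1], [1, -1, 0, 0.5, 1], [1, -1, 0, 0, 1], [1, -1, 0, 0, 1], [1, -1, 0, 0, 1], [1, -1, 0, 0, 1], [0.5, -1, 0, 0, 1], [0, -1, 0, 0, 1], [0, -1, 0, 0, 1], [0, -1, 0, 0, 1], [0, -1, 0, 0, 1], [0, -1, 0, 0, 1], [0, -1, 0, 0, 1], [0, 0, 0, 0, 1], [0, 0, 0, 0, 1]]
  ]
}}

```text
time_s: 3.4
position: [0.454, 0.0955, 0.2847]
tcp_rot: [[-0.997, -0.079, 0.0], [-0.079, 0.997, 0.001], [-0.0, 0.001, -1.0]]
force: [-0.5, 1.4, -0.5]
opening: 0.005
```

Call:
{"fn": "send_rows", "kwargs": {
  "plan": [
    [[0, -1, 0, 0, 1], [0, -1, 0, 0, 1], [0, -1, 0, 0, 1], [0, -1, 0, 0, 1], [0, -1, 0, 0, 1], [0, -1, 0, 0, 1], [0, -1, 0, 0, 1], [0, -1, 0, 0, 1], [0, -1, 0, 0, 1], [0, -0.5, 0, 0, 1], [0, 0, 0, 0, 1], [0, 0, 0, 0, 1]]
  ]
}}

```text
time_s: 4.6
position: [0.4538, -0.1879, 0.2843]
tcp_rot: [[-0.997, -0.082, -0.001], [-0.082, 0.997, 0.002], [0.001, 0.002, -1.0]]
force: [-1.0, 0.6, -0.0]
opening: 0.003
```

```bash
python3 - <<'E'
from rig import bot, imaging, recognise, masks_of, mark_of
import cv2, numpy as np
s=bot.read_state();print(s["time_s"],s["position"],s["force"])
d=imaging.capture("wrist"); cv2.imwrite("pics/w1.png",d["img"]); print(np.round(d["T_tool_cam"],3))
print(mark_of("wrist","green_pad"))
print(mark_of("wrist","flag_top"))
d=imaging.capture("scene"); cv2.imwrite("pics/s1.png",cv2.resize(d["img"][120:300,80:340],None,fx=3,fy=3))
E
```

```text
4.6 [ 0.45381854 -0.18786304  0.28432672] [-0.98537202  0.57203324 -0.01053936]
[[-0.    -0.953 -0.302  0.083]
 [ 1.    -0.    -0.     0.001]
 [ 0.    -0.302  0.953 -0.144]
 [ 0.     0.     0.     1.   ]]
[{'at': [0.4592, -0.1775, 0.1846], 'conf': 0.63}]
[]
```

View pics/w1.png

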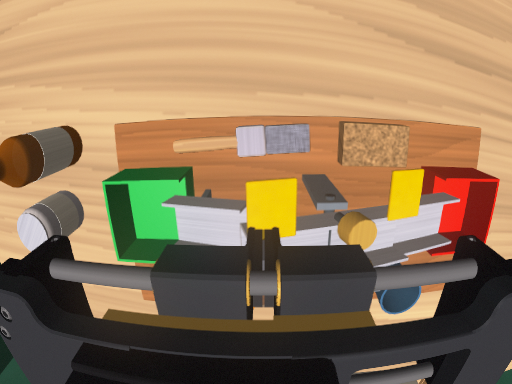

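View pics/s1.png

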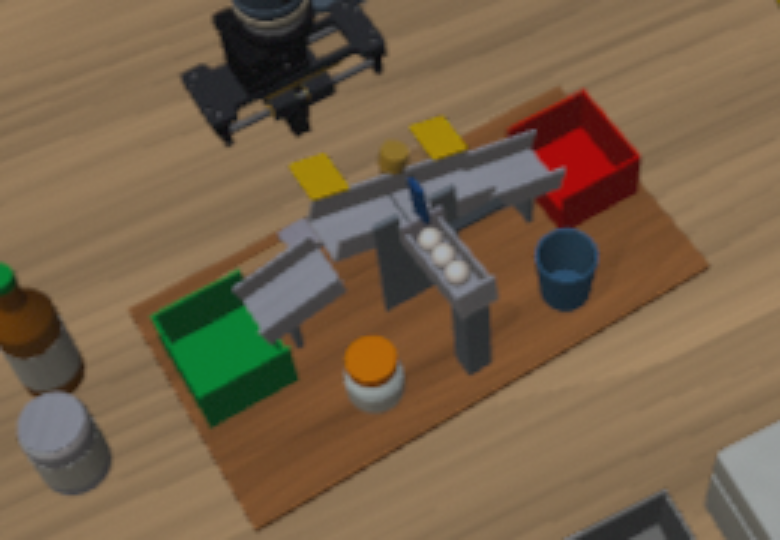

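The wrist view shows the closed fingers at about (263,250), over the yellow green-end pad at (271,207), and the body is clear of the weight and flag. Pressing down now.

Call:
{"fn": "send_rows", "kwargs": {
  "plan": [
    [[0.1, 0, -0.8, 0, 1], [0, 0, -0.8, 0, 1], [0, 0, -0.6, 0, 1], [0, 0, -0.2, 0, 1], [0, 0, -0.2, 0, 1], [0, 0, -0.2, 0, 1], [0, 0, -0.2, 0, 1], [0, 0, -0.2, 0, 1], [0, 0, -0.2, 0, 1], [0, 0, -0.2, 0, 1], [0, 0, -0.2, 0, 1], [0, 0, 0, 0, 1], [0, 0, 0, 0, 1]]
  ]
}}

```text
time_s: 6.1
position: [0.4567, -0.1891, 0.1703]
tcp_rot: [[-0.997, -0.081, -0.001], [-0.081, 0.997, 0.0], [0.001, 0.001, -1.0]]
force: [1.1, -0.7, 0.5]
opening: 0.007
```

Call:
{"fn": "send_rows", "kwargs": {
  "plan": [
    [[0, 0, -0.15, 0, 1], [0, 0, 0, 0, 1], [0, 0, 0.5, 0, 1], [0, 0, 1, 0, 1], [0, 0, 1, 0, 1], [0, 0, 1, 0, 1], [0, 0, 0.5, 0, 1], [0, 0, 0, 0, 1], [0, 0, 0, 0, 1]]
  ]
}}

```text
time_s: 7.0
position: [0.4566, -0.189, 0.2857]
tcp_rot: [[-0.997, -0.081, -0.0], [-0.081, 0.997, 0.0], [0.0, 0.0, -1.0]]
force: [-0.5, 0.1, -0.1]
opening: 0.005
```

```bash
python3 - <<'E'
from rig import bot, imaging, recognise, masks_of, mark_of
import cv2, numpy as np
s=bot.read_state();print(s["time_s"],s["position"],s["force"])
for c in ["scene","top"]:
    d=imaging.capture(c); im=d["img"]
    im=im[120:300,80:340] if c=="scene" else im[140:280,170:390]
    cv2.imwrite(f"pics/{c}2.png",cv2.resize(im,None,fx=3,fy=3))
    for n in ["green_pad","red_pad","flag_top"]:
        print(c,n,[(np.round(q["at"],4).tolist(),round(q["conf"],2)) for q in mark_of(c,n)[:2]])
E
```

```text
7.0 [ 0.45656222 -0.18904138  0.2857075 ] [-0.54808558  0.12795579 -0.11347408]
scene green_pad [([0.4616, -0.1993, 0.1474], 0.81), ([0.6232, 0.0396, 0.0095], 0.51)]
scene red_pad [([0.4453, -0.0522, 0.1859], 0.96), ([0.4927, 0.1209, 0.0186], 0.46)]
scene flag_top [([0.5659, -0.534, 0.0012], 0.22)]
top green_pad [([0.6352, -0.0991, 0.1589], 0.47)]
top red_pad [([0.4484, -0.0484, 0.1856], 0.81)]
top flag_top [([0.4928, 0.1199, 0.0166], 0.73)]
```

View pics/scene2.png

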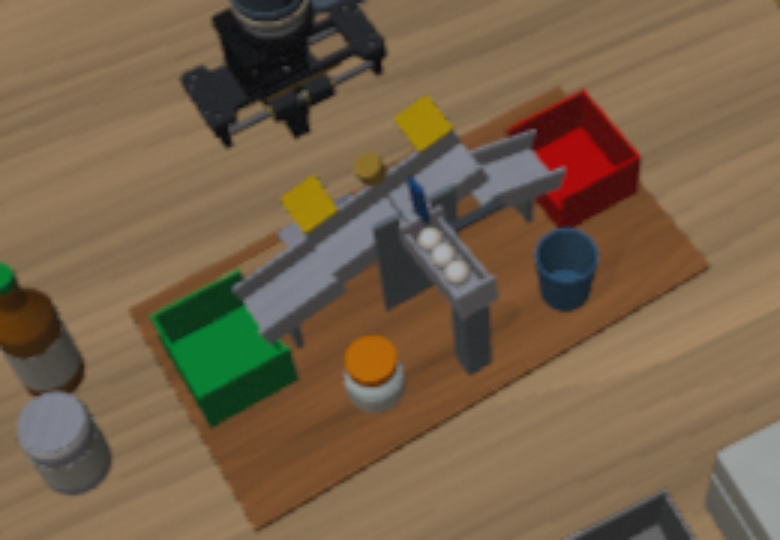

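View pics/top2.png

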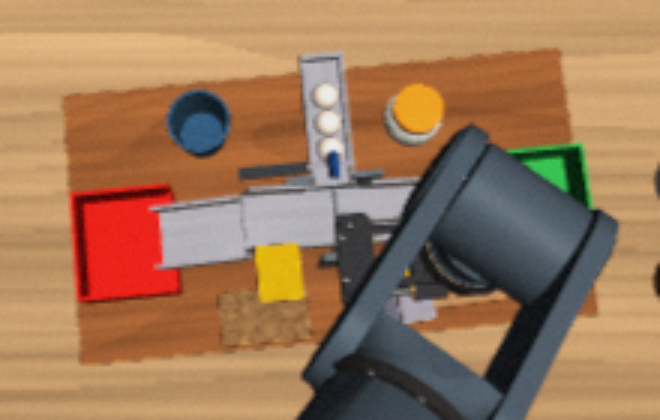

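The gate has rocked fully over. Its trough now feeds the green chute, with the green pad at 147 mm and the red pad at 186 mm. The flag is still at the front of the queue, at (418,200) in the scene crop. I'll go to its -y side and lower.

Call:
{"fn": "send_rows", "kwargs": {
  "plan": [
    [[0.8, 0.3, 0, 0, 1], [0.8, 0.3, 0, 0, 1], [0.8, 0.3, 0, 0, 1], [0.8, 0.3, 0, 0, 1], [0, 0, 0, 0, 1], [0, 0, 0, 0, 1], [0, 0, -0.6, 0, 1], [0, 0, -0.6, 0, 1], [0, 0, -0.6, 0, 1], [0, 0, -0.1, 0, 1], [0, 0, 0, 0, 1], [0, 0, 0, 0, 1]]
  ]
}}

```text
time_s: 8.6
position: [0.553, -0.1538, 0.2299]
tcp_rot: [[-0.997, -0.081, 0.001], [-0.081, 0.997, -0.001], [-0.001, -0.001, -1.0]]
force: [-0.2, -0.4, 0.5]
opening: 0.005
```

```bash
python3 - <<'E'
from rig import bot, imaging, recognise, masks_of, mark_of
import cv2, numpy as np
s=bot.read_state();print(s["time_s"],s["position"],s["force"])
d=imaging.capture("scene"); im=d["img"][130:270,130:330]
cv2.imwrite("pics/s3.png",cv2.resize(im,None,fx=4,fy=4))
print(mark_of("scene","flag_top"))
d=imaging.capture("wrist"); cv2.imwrite("pics/w3.png",d["img"])
E
```

```text
8.6 [ 0.55300947 -0.15376149  0.22994781] [-0.21320362 -0.38534151  0.54093987]
[{'at': [0.5539, -0.1049, 0.2309], 'conf': 0.61}, {'at': [0.6357, -0.095, 0.1554], 'conf': 0.5}]
```

View pics/s3.png

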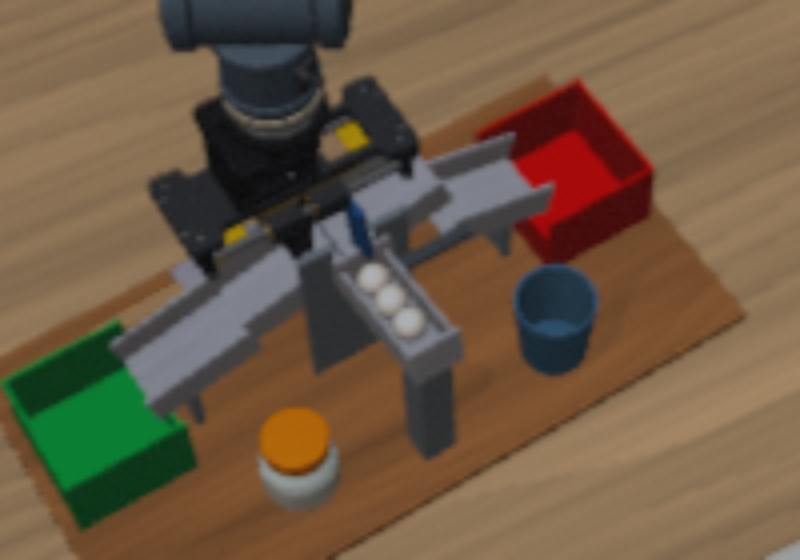

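View pics/w3.png

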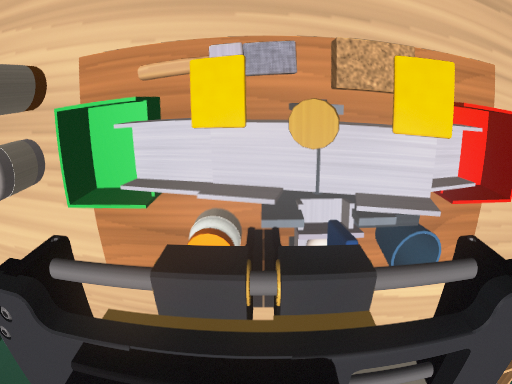

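The fingers are on the flag's -y side, at (263,250) against the flag at (342,235) in the wrist view. Tips are 213 mm up, so they overlap the flag. Pushing along the sorter's +y.

Call:
{"fn": "send_rows", "kwargs": {
  "plan": [
    [[-0.02, 0.3, -0.1, 0, 1], [-0.03, 0.3, 0, 0, 1], [-0.03, 0.3, 0, 0, 1], [-0.02, 0.3, 0, 0, 1], [-0.03, 0.3, 0, 0, 1], [-0.02, 0.3, 0, 0, 1], [-0.03, 0.3, 0, 0, 1], [-0.02, 0.3, 0, 0, 1], [-0.01, 0.15, 0, 0, 1], [0, 0, 0, 0, 1], [0, 0, 0, 0, 1]]
  ]
}}

```text
time_s: 9.85
position: [0.5469, -0.0766, 0.2261]
tcp_rot: [[-0.997, -0.081, 0.001], [-0.081, 0.997, 0.0], [-0.001, 0.0, -1.0]]
force: [0.0, -0.4, 0.5]
opening: 0.007
```

```bash
python3 - <<'E'
from rig import bot, imaging, recognise, masks_of, mark_of
import cv2, numpy as np
s=bot.read_state();print(s["time_s"],s["position"],s["force"])
d=imaging.capture("scene"); im=d["img"][130:270,130:330]
cv2.imwrite("pics/s4.png",cv2.resize(im,None,fx=4,fy=4))
print(mark_of("scene","flag_top"))
E
```

```text
9.85 [ 0.54685969 -0.076566    0.22613181] [ 0.03539504 -0.41617216  0.46580678]
[{'at': [0.5489, -0.0614, 0.2292], 'conf': 0.63}]
```

View pics/s4.png

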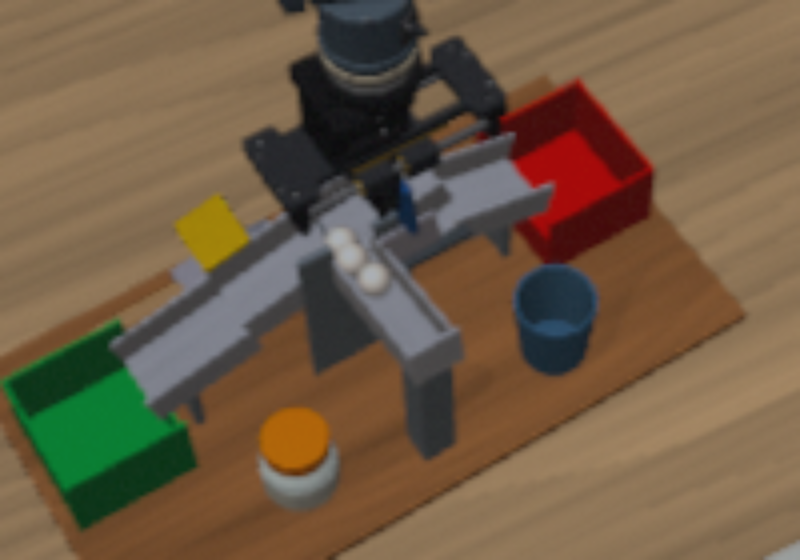

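The balls are already rolling onto the gate with the flag about 43 mm over. I'll push a few more mm gently, then hold.

Call:
{"fn": "send_rows", "kwargs": {
  "plan": [
    [[-0.01, 0.15, 0, 0, 1], [0, 0, 0, 0, 1], [0, 0, 0, 0, 1], [0, 0, 0, 0, 1], [0, 0, 0, 0, 1], [0, 0, 0, 0, 1], [0, 0, 0, 0, 1], [0, 0, 0, 0, 1], [0, 0, 0, 0, 1], [0, 0, 0, 0, 1], [0, 0, 0, 0, 1], [0, 0, 0, 0, 1], [0, 0, 0, 0, 1], [0, 0, 0, 0, 1], [0, 0, 0, 0, 1]]
  ]
}}

```text
time_s: 11.45
position: [0.5462, -0.0723, 0.226]
tcp_rot: [[-0.997, -0.081, -0.0], [-0.081, 0.997, 0.0], [0.0, 0.0, -1.0]]
force: [-0.6, 0.2, 1.4]
opening: 0.008
```

```bash
python3 - <<'E'
from rig import bot, imaging, recognise, masks_of, mark_of
import cv2, numpy as np
s=bot.read_state();print(s["time_s"],s["position"],s["force"])
d=imaging.capture("scene"); im=d["img"][130:270,130:330]
cv2.imwrite("pics/s5.png",cv2.resize(im,None,fx=4,fy=4))
print(mark_of("scene","flag_top"))
for n in ["ball1_center","ball2_center","ball3_center"]: print([(np.round(q["at"],3).tolist(),round(q["conf"],2)) for q in mark_of("scene",n)])
E
```

```text
11.45 [ 0.54622921 -0.07227072  0.22604997] [-0.58026298  0.22338603  1.36026806]
[{'at': [0.5478, -0.0591, 0.2279], 'conf': 0.58}]
[([0.522, -0.376, 0.031], 0.6)]
[([0.507, -0.339, 0.03], 0.56), ([0.492, 0.122, 0.018], 0.47), ([0.428, -0.227, 0.01], 0.42)]
[([0.533, -0.336, 0.022], 0.24)]
```

View pics/s5.png

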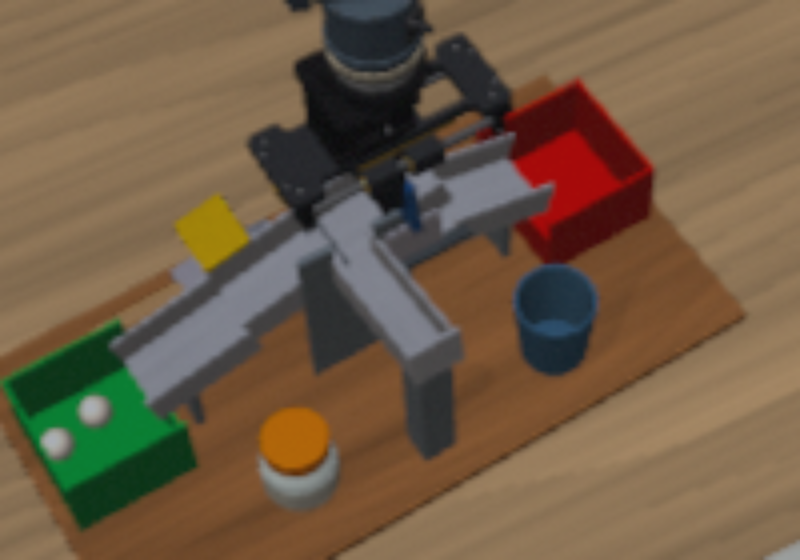

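Two balls show in the green tray, at (95,410) and (57,443). The third isn't visible yet. I'll back off the flag, rise and clear the view.

Call:
{"fn": "send_rows", "kwargs": {
  "plan": [
    [[0.02, -0.3, 0, 0, 1], [0.02, -0.3, 0, 0, 1], [0, 0, 0.5, 0, 1], [0, 0, 1, 0, 1], [0, 0, 1, 0, 1], [0, 0, 1, 0, 1], [-0.8, 0.8, 0.5, 0, 1], [-0.8, 1, 0, 0, 1], [-0.8, 1, 0, 0, 1], [-0.5, 1, 0, 0, 1], [0, 1, 0, 0, 1], [0, 1, 0, 0, 1], [0, 1, 0, 0, 1], [0, 1, 0, 0, 1], [0, 1, 0, 0, 1], [0, 1, 0, 0, 1], [0, 1, 0, 0, 1], [0, 1, 0, 0, 1], [0, 0, 0, 0, 1], [0, 0, 0, 0, 1]]
  ]
}}

```text
time_s: 13.7
position: [0.4607, 0.2635, 0.3458]
tcp_rot: [[-0.997, -0.082, -0.0], [-0.082, 0.997, -0.001], [0.0, -0.001, -1.0]]
force: [-0.2, 0.1, -0.7]
opening: 0.008
```

```bash
python3 - <<'E'
from rig import bot, imaging, recognise, masks_of, mark_of
import cv2, numpy as np
s=bot.read_state();print(s["time_s"],s["position"],s["force"])
for c in ["scene","top"]:
    d=imaging.capture(c); im=d["img"]
    im=im[120:300,80:340] if c=="scene" else im[140:280,170:390]
    cv2.imwrite(f"pics/{c}6.png",cv2.resize(im,None,fx=3,fy=3))
    for n in ["green_pad","red_pad","flag_top","ball1_center","ball2_center","ball3_center"]:
        print(c,n,[(np.round(q["at"],3).tolist(),round(q["conf"],2)) for q in mark_of(c,n)[:3]])
E
```

```text
13.7 [0.46066305 0.2634829  0.34583202] [-0.17195422  0.07270842 -0.73136509]
scene green_pad [([0.458, -0.202, 0.147], 0.85)]
scene red_pad [([0.447, -0.054, 0.185], 0.7)]
scene flag_top [([0.548, -0.062, 0.229], 0.68)]
scene ball1_center [([0.624, 0.044, 0.008], 0.72), ([0.521, -0.379, 0.034], 0.47)]
scene ball2_center [([0.508, -0.337, 0.031], 0.63)]
scene ball3_center []
top green_pad [([0.513, -0.113, -0.001], 0.66), ([0.46, -0.201, 0.15], 0.56)]
top red_pad [([0.448, -0.046, 0.184], 0.72), ([0.45, -0.518, 0.001], 0.42)]
top flag_top [([0.547, -0.058, 0.235], 0.36)]
top ball1_center [([0.581, -0.379, 0.044], 0.68), ([0.527, -0.375, 0.034], 0.46)]
top ball2_center [([0.51, -0.338, 0.033], 0.46), ([0.621, 0.041, 0.011], 0.43)]
top ball3_center [([0.581, -0.371, 0.027], 0.58)]
```

View pics/scene6.png

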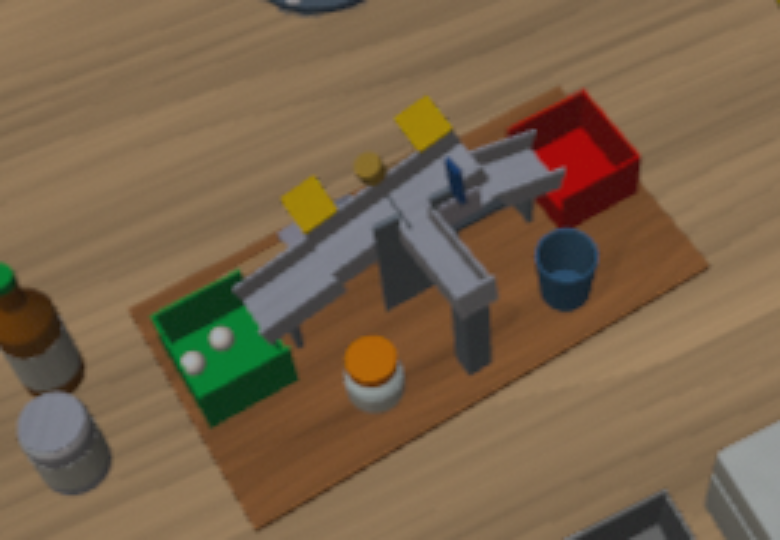

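View pics/top6.png

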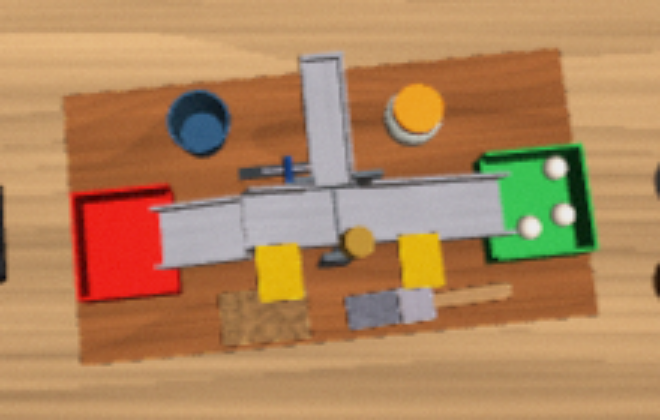

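The top view shows all three balls in the green tray, at (555,168), (564,214) and (529,227). The ramp, gate and red tray are empty, and the other things haven't moved. The arm is well clear, so I'm handing in.

```bash
python3 -c "
from rig import bot
print(bot.hand_in())"
```

```text
the job is handed in; nothing more can be done
None
```

All three balls are in the green tray, and I handed the job in at about 14 s of the 38 s allowed.

With the closed fingertips I pressed the raised green pad straight down until the gate rocked over. I confirmed it was leaning fully to green (green pad 147 mm up, red pad 186 mm) before touching the slide. I then pushed the blue flag about 45 mm towards the red side.

- **Balls:** The last top picture shows all three in the green tray, with the ramp, gate, chutes and red tray empty. The scene camera showed only two of them; the third was probably hidden by the tray wall nearest that camera.
- **Networks:** They gave a few stray false hits for the balls and pads. I discarded these after checking the pictures.
- **Other things and forces:** The cup, jar, brush, block, bottle and can look unmoved. I did not check the screwdriver again. The force was about 1.7 N at most in the readings between moves, and the arm ended well clear, touching nothing.

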